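# Close a coolant filter pot: seat the strainer, screw on the ring

### The job

Set the loose strainer disk flat in the mouth of the filter pot held in the small vise, knob up, and only then put the union ring over it, find the gaps in the pot's thread and screw it down clockwise until it just meets its stop, fully home, and holds the disk down against its springy seat by itself, and let go. Work by feel and gently: do not ram or force the disk or the ring on the pot, stop turning as soon as the stop is felt, and leave the other things on the bench where they lie.

Things in the scene. Friction and masses are not known exactly. Their poses are not given: they have to be found in the camera images.
- filter_pot: Upright aluminium filter pot, 42 mm in diameter, its rim 125 mm above the bench, clamped in a low immovable machine vise. Origin: on the bench under the pot's axis, z up, -x along the vise towards its T handle. The vise reaches from x -120 to +180 mm, is 100 mm wide, jaws 65 mm high.
- vise_handle (a point): Middle of the vise's T handle, 163 mm from the pot's axis and 36 mm above the bench; the bar is 110 mm long. Not to be used.
- mouth (a point): Centre of the pot's mouth at rim height, axes as the pot's. Round bore, 35 mm diameter, no chamfer. 7 mm below the rim is a flat seat on a spring: it pushes up with 4 N at rest and 2.5 N more per mm, 5 mm travel at most. With the ring fully home the seat is 3 mm down.
- thread (a point): On the pot's axis, 5 mm below the rim, at the thread. Outside the pot are four equal ridges, 50 mm over them, 3 mm thick, with four 22 degree gaps 90 degrees apart; the pot is clamped at any angle about its axis, so where the gaps lie is not in the pose. From each gap a ridge starts 2 mm below the rim, runs down clockwise (from above) 1 mm per 11.5 degrees for 46 degrees, then level 17 degrees to a stop.
- strainer: Loose perforated steel strainer disk, 33.5 mm in diameter, 4 mm thick, about 50 g, lying on the bench; in its middle stands a pull knob, 12 mm in diameter, 22 mm high (top 26 mm above the underside). Origin: centre of the underside; z up through the knob.
- ring: Loose dark steel union ring, octagonal, 61 mm across flats, 18 mm high, about 150 g, lying skirt down as it is to be fitted. Origin: centre of the skirt's lower edge, z up. Flats face x, y and the diagonals. Top plate with a 22 mm hole that lets the strainer's knob through. Resting on the seated disk, lugs in the gaps, the origin is 10 mm below the rim; screwed home 13 mm.
- lug (a point): Top of the ring's lug at its +x side. Four equal lugs on the inside of the 53 mm wide skirt at +x, +y, -x, -y; 14 degrees wide, 0.5 to 4.5 mm above the skirt's edge, 45.4 mm between opposite ones; black marks on the top plate show their places. On a ridge they rest 2 mm below the rim. A lug let down in a gap's middle is home after a clockwise turn of about 67 degrees (1.17 rad).
- collar (a point): Centre of the lower face of the collar inside the ring, 30 to 32 mm across, 7 mm above the skirt's lower edge; it enters the mouth and presses on the disk.
- hammer: Bystander: hammer, 260 mm long; leave it. Origin: about its middle, underside.
- file: Bystander: hand file with wooden handle, 320 mm long; leave it. Origin: about its middle, underside.
- washer: Bystander: plain flat steel washer, 54 mm across, 6 mm thick, 18 mm hole; leave it. Origin: about its middle, underside.
- mallet: Bystander: wooden mallet, head 60 mm high; leave it. Origin: about its middle, underside.
- grease_tin: Bystander: round tin, 70 mm across, 70 mm high; leave it. Origin: about its middle, underside.
- screwdriver: Bystander: screwdriver, 200 mm long; leave it. Origin: about its middle, underside.
- try_square: Bystander: try square, 120 mm stock, 14 mm high; leave it. Origin: about its middle, underside.
Things that resemble listed ones, but are neither listed nor needed, are in the scene too. Several things look just like the ring: the one meant starts farthest to the robot's right. Of the things that look like the strainer, take the one that is nearest to the robot's base at the start.

How it is judged:
By the outcome, as a careful person would: the job done as asked, in the order asked, and still so for the second after the job is handed in, with the robot touching nothing.
It also fails if it takes over 72 s, if anything falls off the work surface, if the arm or the gripper's body presses on something with over 40 N, if the wrist force passes 120 N, or if a joint passes its speed limit or range.

### The arm

A 6-joint arm with a two-finger parallel gripper is mounted at the origin on the work surface. World frame = base frame: x ahead of the robot, y to its left, z up, the work surface at z = 0. Lengths are in mm, angles in rad, forces in N, time in s.
With the tool pointing down it reaches from about 250 to 775 mm from the base axis. Payload 4 kg.
Tool frame: the origin (TCP) lies on the centre line of the jaws, within the pads' length; the fingertips stand 11 mm ahead of it and the grasp point (between the pads) lies 8 mm behind it (tip_extent is the distance from the TCP to the fingertips, in mm); z points along the fingers, y is the line along which they close (so a half turn about z gives the same grasp; the last joint's range is limited). The gripper opens to 94 mm and grips with 3 to 60 N. Pads are 16 mm wide; open, the fingers measure 119 mm over their backs; the gripper's body (75 mm by 177 mm) begins 78 mm behind the grasp point.
Start: joints at [1.241, 0.087, 1.371, -0, 1.684, -0.103], TCP at [123.682, 535.931, 216.506] pointing down, gripper open.
Joint ranges: [-3.1, 3.1], [-0.76, 2.03], [0.27, 2.55], [-1.08, 4.22], [0.17, 2.65], [-2.57, 2.57]. Speed limits (rad/s): [2.79, 2.79, 3.14, 3.14, 3.14, 3.14].

### API

Orientations are given as [roll, pitch, yaw] about the fixed x, y, z axes, in that order (R = Rz(yaw) Ry(pitch) Rx(roll)).
In Python, from workcell import get_obs, snapshot, close_job, tip_extent gives the robot as it stands.
- The arm moves only by the tool servo_tool, never from a script. Its argument "deltas" is a list that holds one entry, the list of rows, each a list of 7 numbers: the closure, from 0 (fully open) to 1 (shut), then the shift along the tool's x, y, z each as a share of 5 cm, from -1 to 1, then the turn, a rotation vector about the tool's x, y, z each as a share of 45 degrees, from -1 to 1. In form: [[[gripper, tx, ty, tz, wx, wy, wz], ...]]. A call has 1 to 8 rows; each row shifts and turns the commanded pose from where the row before left it, along the tool's axes as they then stand; what a row does not reach is not made up. A row lasts 1/10 s, in which the tool goes at most 50 mm and 8.59 degrees, less where a joint would pass 70% of its speed; a pose out of reach is approached as far as the arm can. A call with a number of a shift or a turn outside -1 to 1 is refused whole. A call with a gripper value outside its range is refused whole. The fingers move at their own pace and stop on an object; "force" is the grip in N (left out, the last holds). Time passes only in rows, so rows that do not move let the fingers close. It gives the time, the measured TCP pose, the force, the opening and the grip force at its end, in the units of the state.
- get_obs(): the state, without advancing time (a new reading comes with each control period).
- snapshot(name): name is "side" or "top" or "wrist"; returns a dict with "image" (480x640x3 uint8, red, green, blue), "K" (3x3 intrinsics, pixels), "R" (3x3) and "t" (3): a world point X has camera coordinates R X + t; the wrist camera has in their place "tool_from_camera" (4x4, takes a point from camera to tool coordinates, whose origin is the TCP and whose axes are the flange's). Camera axes: x right, y down, z forward; pixel columns grow to the right and rows downward; lengths in mm; the calibration is good to about 2 mm. A picture is of the moment at which its call begins: read the wrist's pose just before it. There is no depth.
- close_job(): hands the job in; it is judged then, once.
The state is a dict: "time": time; "joints": joint angles; "dq": joint speeds; "joint_torque": joint torques, N m; "tcp_pos": TCP position; "orientation": TCP orientation; "ft_force": force on the tool from outside, world axes, zero at the start; "torque": the same for the moment, N m; "opening": finger opening in mm; "finger_force": force on a finger pad.
Only numpy, scipy, OpenCV 4.12 (cv2) and the standard library are available. Lean on these libraries where they do the work, as an engineer would, in place of code of your own. Each camera call takes 0.05 s, during which the arm holds its last target. There are 200 camera calls.

## Working session

There is one attempt and no reset: what is moved stays moved. The work goes in short steps, Python scripts to look and compute and a tool call to move; the robot and the scene stay as the last step left them, time stands still between calls to the robot, and variables do not carry over. Pictures are saved under pics/ and viewed, at most 10 in all, crops included, and the job is handed in when it is done.

Besides the shell and the picture viewer there is one more tool, called after "Emit:" as a command line: name --argument value ..., lists and objects as JSON in quotes. servo_tool: Moves the arm, as the interface text tells. Shift numbers are shares of 5 cm and turn numbers shares of 45 degrees, none past 1 either way. Its arguments: {"type":"object","properties":{"deltas":{"type":"array","items":{"type":"array","items":{"type":"array","items":{"type":"number"}}}},"force":{"type":"number"}},"required":["deltas"]}

```bash
mkdir -p pics; ls
python3 - <<'E'
from workcell import *
import cv2,numpy as np,pickle
print(get_obs(),tip_extent)
d={}
for n in("top","side"):
    s=snapshot(n);d[n]=s;cv2.imwrite(f"pics/{n}0.png",s["image"][:,:,::-1]);print(n,s["K"],s["R"],s["t"])
pickle.dump(d,open("s0.pkl","wb"))
E
```

```text
pics
{'time': 0.0, 'joints': array([ 1.24088072e+00,  8.79454676e-02,  1.37225636e+00, -2.74666509e-05,
        1.68360322e+00, -1.03094804e-01]), 'dq': array([-4.81153470e-04, -1.11300537e-03, -6.87384112e-04,  2.29004123e-03,
        2.13245596e-03,  9.56178847e-05]), 'joint_torque': array([-9.51744914e-04, -3.40167904e+01, -3.02433157e+01,  7.17888563e-02,
        3.27030849e-02, -1.54444560e-04]), 'tcp_pos': array([123.52199722, 535.40387258, 215.30830503]), 'orientation': array([-3.13938919e+00, -2.00528794e-04,  2.91476856e+00]), 'ft_force': array([ 0.49745248,  0.74803423, -0.05676468]), 'torque': array([ 0.0105579 , -0.03527086, -0.08106765]), 'finger_force': 0.0, 'opening': 94.0385917991475} 11.0
top [[489.88535913   0.         327.88920162]
 [  0.         489.88535913 233.00901059]
 [  0.           0.           1.        ]] [[ 0.00494452 -0.99989164 -0.01386614]
 [-0.9985971  -0.00420613 -0.05278386]
 [ 0.05271981  0.01410768 -0.99850969]] [  23.25884607  536.74303201 1112.30543651]
side [[441.18713105   0.         320.86556669]
 [  0.         441.18713105 228.66263403]
 [  0.           0.           1.        ]] [[-8.28281467e-01 -5.60312102e-01  3.99014887e-04]
 [-3.73553190e-01  5.51674014e-01 -7.45730378e-01]
 [ 4.17621630e-01 -6.17823705e-01 -6.66247735e-01]] [455.1668034  259.27541663 844.22058467]
```

View pics/top0.png

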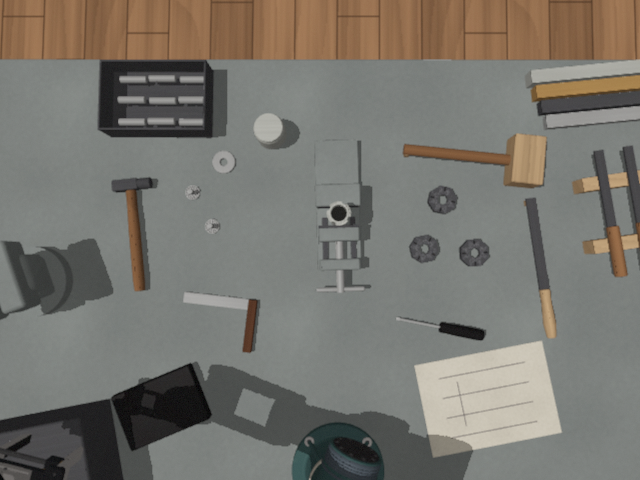

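View pics/side0.png

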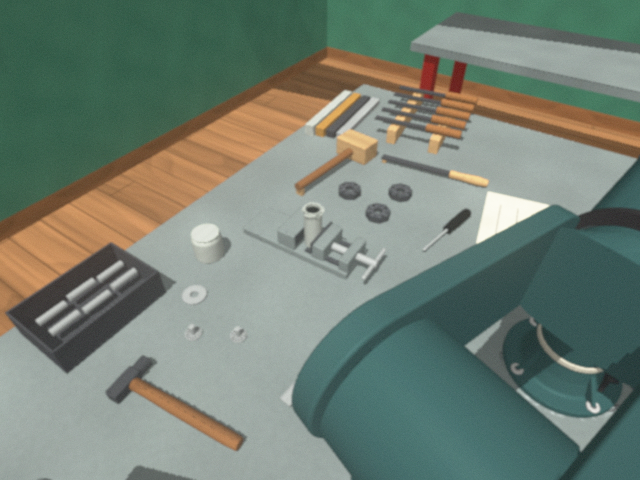

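The top view shows strainer look-alikes at (193,192) and (213,227), plus the washer at (224,162), which is not one. The one nearest the base is (213,227). Ring look-alikes are at (442,200), (424,249) and (474,252); the farthest right is (474,252). The pot mouth is at (340,213). The side view agrees.

```bash
cat > h.py <<'E'
from workcell import *
import cv2,numpy as np
from scipy.spatial.transform import Rotation as Ro
def ray(s,uv,z,pose=None):
    d=np.linalg.inv(s["K"])@[uv[0],uv[1],1.]
    if pose is None: Rw=s["R"].T; o=-Rw@s["t"]
    else:
        T=np.array(s["tool_from_camera"]); Rt=Ro.from_euler("xyz",pose[1]).as_matrix()
        Rw=Rt@T[:3,:3]; o=Rt@T[:3,3]+pose[0]
    d=Rw@d; return o+d*(z-o[2])/d[2]
def proj(s,X,pose):
    T=np.array(s["tool_from_camera"]); Rt=Ro.from_euler("xyz",pose[1]).as_matrix()
    p=Rt.T@(np.array(X)-pose[0]); p=T[:3,:3].T@(p-T[:3,3]); p=s["K"]@p; return p[:2]/p[2]
def wrist(name):
    o=get_obs();s=snapshot("wrist");cv2.imwrite(f"pics/{name}.png",s["image"][:,:,::-1])
    return s,(o["tcp_pos"],o["orientation"]),o
def delta(X,yaw=None):
    o=get_obs();R=Ro.from_euler("xyz",o["orientation"]).as_matrix()
    d=R.T@(np.array(X)-o["tcp_pos"]);
    print("tcp",o["tcp_pos"].round(2),"rpy",o["orientation"].round(4),"shift/50:",(d/50).round(3))
    if yaw is not None:
        w=(R.T@Ro.from_euler("xyz",[np.pi,0,yaw]).as_matrix()); print("turn/45:",(Ro.from_matrix(w).as_rotvec()/(np.pi/4)).round(3))
E
python3 - <<'E'
from h import *
import pickle
d=pickle.load(open("s0.pkl","rb"));s=d["top"]
for n,uv,z in(("strA",(193,192),15),("strB",(213,227),15),("r1",(442,200),18),("r2",(424,249),18),("r3",(474,252),18),("pot",(340,213),125)):
    X=ray(s,uv,z);print(n,X.round(1),np.hypot(*X[:2]).round())
sn,p,o=wrist("w0");print(sn["tool_from_camera"],sn["K"])
im=s["image"][:,:,::-1]
c=np.hstack([cv2.resize(im[170:250,170:250],(400,400)),cv2.resize(im[180:280,400:500],(400,400))]);cv2.imwrite("pics/crop.png",c)
delta([430,280,216])
E
```

```text
strA [630.5 338.8  15. ] 716.0
strB [549.4 290.9  15. ] 622.0
r1 [ 613.3 -235.6   18. ] 657.0
r2 [ 500.8 -193.9   18. ] 537.0
r3 [ 494.5 -307.5   18. ] 582.0
pot [572.5  -0.8 125. ] 573.0
[[ 5.66089311e-04 -9.71941188e-01 -2.35223311e-01  6.74504811e+01]
 [ 9.99999732e-01  6.59388476e-04 -3.17985745e-04  7.11081358e-01]
 [ 4.64166984e-04 -2.35223068e-01  9.71941301e-01 -1.68941133e+02]
 [ 0.00000000e+00  0.00000000e+00  0.00000000e+00  1.00000000e+00]] [[397.44699823   0.         313.91890751]
 [  0.         397.44699823 240.33677071]
 [  0.           0.           1.        ]]
tcp [123.55 535.55 215.6 ] rpy [-3.1400e+00 -2.0000e-04  2.9148e+00] shift/50: [-7.121e+00 -3.602e+00 -3.000e-03]
```

View pics/crop.png

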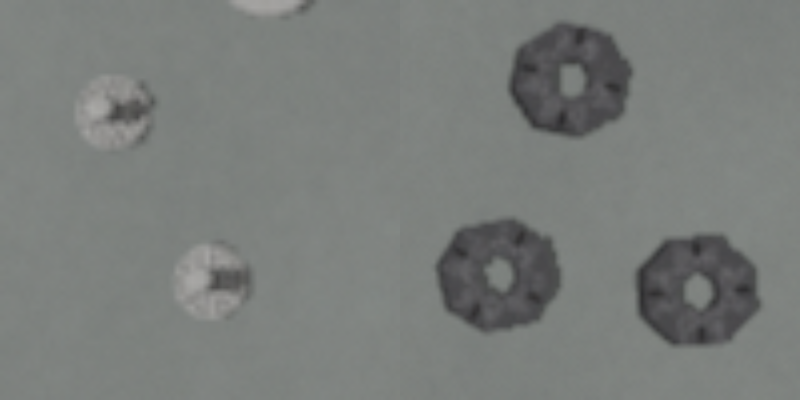

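The close crop shows lone round disks with knobs (left; the lower one is chosen) and rings with four black marks (right; the lower-right one is chosen). Next I move over the strainer.

Emit:
servo_tool --deltas '[[[0,-0.94,-0.286,0,0,0,0],[0,-0.94,-0.286,0,0,0,0],[0,-0.94,-0.286,0,0,0,0],[0,-0.94,-0.286,0,0,0,0],[0,-0.94,-0.286,0,0,0,0],[0,-0.94,-0.286,0,0,0,0],[0,-0.94,-0.286,0,0,0,0],[0,-0.94,-0.286,0,0,0,0]]]'

```text
time: 0.95
tcp_pos: [465.7, 338.5, 216.2]
orientation: [-3.142, -0.0, 2.915]
ft_force: [0.3, 1.4, -0.2]
opening: 94.0
finger_force: 0.0
```

Emit:
servo_tool --deltas '[[[0.4,-0.94,-0.286,0.3,0,0,0],[0.4,-0.94,-0.286,0.7,0,0,0],[0.4,0,0,0.4,0,0,0],[0.4,0,0,0,0,0,0],[0.4,0,0,0,0,0,0]]]'

```text
time: 1.45
tcp_pos: [540.6, 295.8, 152.5]
orientation: [-3.141, -0.001, 2.915]
ft_force: [-0.2, -0.4, 0.2]
opening: 58.0
finger_force: 0.0
```

Run:
```python
from h import *
import pickle
s,p,o=wrist("w1");pickle.dump((s,p),open("w1.pkl","wb"))
print(o["tcp_pos"],o["orientation"],o["ft_force"],o["opening"],proj(s,[549,291,0],p))
```

```text
[540.59163218 295.83365363 152.54665497] [-3.14102493e+00 -1.36865619e-03  2.91498885e+00] [-0.22304093 -0.3826913   0.19871102] 58.00085897045917 [309.90252172 239.32665922]
```

View pics/w1.png

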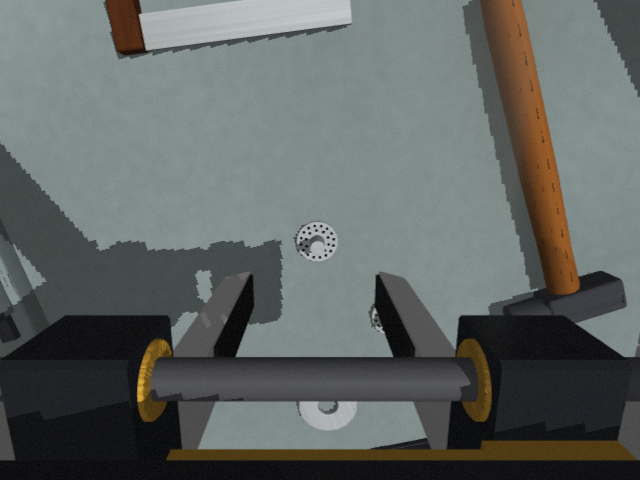

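The strainer disk is at about (317,241), with its knob top near (318,244). I'll measure the blob.

```bash
python3 - <<'E'
from h import *
import pickle
s,p=pickle.load(open("w1.pkl","rb"));im=s["image"]
def blob(c,r,z,p,im=im):
    x,y=c;g=cv2.cvtColor(im[y-r:y+r,x-r:x+r],cv2.COLOR_RGB2HSV)
    m=((g[...,1]<22)&(g[...,2]>110)).astype(np.uint8)
    m=cv2.morphologyEx(m,cv2.MORPH_CLOSE,np.ones((5,5)))
    cs,_=cv2.findContours(m,0,2);k=max(cs,key=cv2.contourArea);h=cv2.convexHull(k)
    e=cv2.fitEllipse(h);return np.array(e[0])+[x-r,y-r],e[1]
c,a=blob((317,241),32,4,p);X=ray(s,c,4,p);print(c,a,X)
k=proj(s,[X[0],X[1],26],p);print("expected knob top",k)
delta([X[0],X[1],60])
E
python3 -c "
import cv2;i=cv2.imread('pics/w1.png')[200:280,275:360];cv2.imwrite('pics/w1c.png',cv2.resize(i,None,fx=6,fy=6))"
```

```text
[317.22673798 239.52307129] (82.13829040527344, 95.09422302246094) [549.59140296 297.08391781   4.        ]
expected knob top [317.42908453 246.16940081]
tcp [540.95 296.43 154.02] rpy [3.1406e+00 9.0000e-04 2.9157e+00] shift/50: [-0.164  0.05   1.881]
```

View pics/w1c.png

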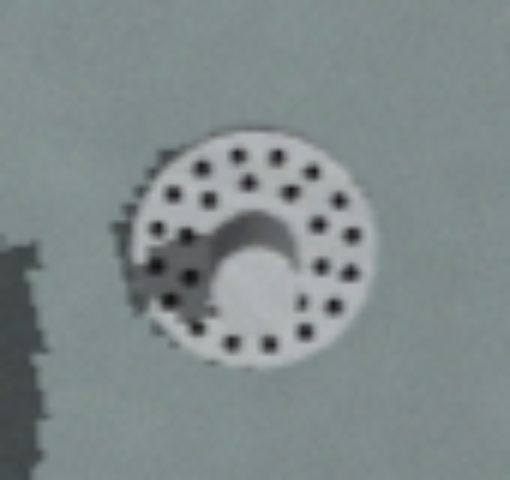

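The crop puts the disk centre at (317.8,241.3) and the knob top at (317.8,248.3), which agrees with the listed heights.

Run:
```python
from h import *
import pickle
s,p=pickle.load(open("w1.pkl","rb"))
X=ray(s,(317.8,241.3),4,p);Y=ray(s,(317.8,248.3),26,p);print(X,Y);Z=(X+Y)/2
delta([Z[0],Z[1],22])
```

```text
[551.1615229  297.20954383   4.        ] [551.30328837 296.98634973  26.        ]
tcp [540.95 296.43 154.02] rpy [3.1406e+00 9.0000e-04 2.9157e+00] shift/50: [-0.195  0.056  2.641]
```

Emit:
servo_tool --deltas '[[[0.4,-0.1,0.028,0.5,0,0,0],[0.4,-0.095,0.028,0.6,0,0,0],[0.4,0,0,0.4,0,0,0],[0.5,0,0,0,0,0,0],[0.5,0,0,0,0,0,0]]]'

```text
time: 2.0
tcp_pos: [551.4, 297.4, 79.9]
orientation: [3.14, 0.002, 2.916]
ft_force: [-0.5, -0.7, 0.3]
opening: 47.4
finger_force: 0.0
```

Run:
```python
from h import *
import pickle
s,p,o=wrist("w2");pickle.dump((s,p),open("w2.pkl","wb"))
im=s["image"];c=proj(s,[551.2,297.1,4],p);print(p,c)
g=im.min(2);m=(g>150).astype(np.uint8);x,y=c.astype(int);M=np.zeros_like(m);M[y-45:y+45,x-45:x+45]=m[y-45:y+45,x-45:x+45]
cs,_=cv2.findContours(cv2.morphologyEx(M,3,np.ones((5,5))),0,1);k=max(cs,key=cv2.contourArea);e=cv2.fitEllipse(cv2.convexHull(k));print(e)
X=ray(s,e[0],4,p);print(X,"expected knob",proj(s,[X[0],X[1],26],p));delta([X[0],X[1],22])
v=im[:,:,::-1].copy();cv2.ellipse(v,e,(0,0,255),1);cv2.imwrite("pics/w2v.png",v[:, :])
```

```text
(array([551.43423525, 297.3802359 ,  79.86530163]), array([3.13993257e+00, 2.00810141e-03, 2.91614457e+00])) [312.2129452 252.3410369]
((311.54534912109375, 251.83819580078125), (49.47799301147461, 51.945472717285156), 99.68666076660156)
[550.78052954 296.75924992   4.        ] expected knob [311.37200213 261.82481065]
tcp [552.07 297.44  80.71] rpy [3.139  0.0035 2.9159] shift/50: [ 0.026 -0.022  1.174]
```

View pics/w2v.png

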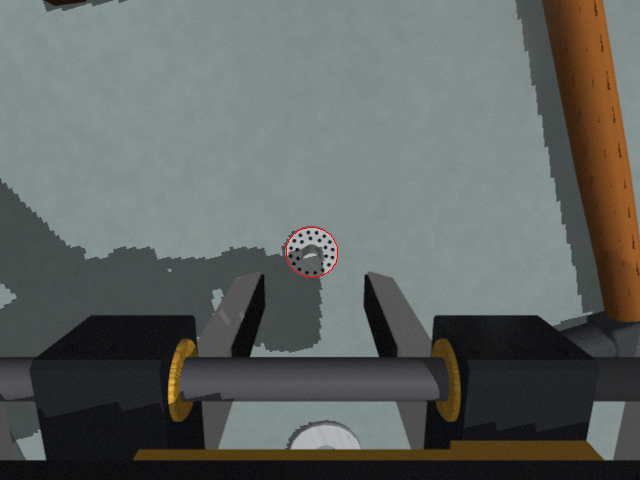

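The fitted ellipse sits on the disk at (311.5,251.8), and the fingers straddle it. Next I descend and grip the knob.

Emit:
servo_tool --deltas '[[[0.6,0,0,0.5,0,0,0],[0.6,0,0,0.4,0,0,0],[0.6,0,0,0.27,0,0,0],[0.95,0,0,0,0,0,0],[0.95,0,0,0,0,0,0],[0.95,0,0,0,0,0,0],[0.95,0,0,0,0,0,0],[0.95,0,0,0,0,0,0]]]' --force 15

```text
time: 2.85
tcp_pos: [552.3, 296.7, 21.1]
orientation: [3.14, 0.003, 2.915]
ft_force: [1.2, 0.1, 3.1]
opening: 11.4
finger_force: 15.0
```

Emit:
servo_tool --deltas '[[[0.95,0,0,-0.3,0,0,0],[0.95,0,0,-0.7,0,0,0],[0.95,0,0,-0.9,0,0,0],[0.95,0,0,-0.9,0,0,0],[0.95,0,0,-0.8,0,0,0],[0.95,-0.2,-0.4,0,0,0,0],[0.95,-0.35,-0.75,0,0,0,0],[0.95,-0.35,-0.75,0,0,0,0]]]'

```text
time: 3.65
tcp_pos: [573.7, 193.1, 200.9]
orientation: [3.141, 0.002, 2.917]
ft_force: [0.2, 0.0, -0.2]
opening: 11.4
finger_force: 15.0
```

Emit:
servo_tool --deltas '[[[0.95,-0.35,-0.75,0,0,0,0],[0.95,-0.35,-0.75,0,0,0,0],[0.95,-0.35,-0.75,0,0,0,0],[0.95,-0.35,-0.75,0,0,0,0],[0.95,-0.3,-0.55,0,0,0,0],[0.95,-0.1,-0.2,0,0,0,0],[0.95,0,0,0,0,0,0],[0.95,0,0,0,0,0,0]]]'

```text
time: 4.45
tcp_pos: [619.0, -8.1, 199.7]
orientation: [3.141, -0.0, 2.916]
ft_force: [0.3, 0.6, -0.1]
opening: 11.3
finger_force: 15.0
```

Run:
```python
from h import *
import pickle
s,p,o=wrist("w3");pickle.dump((s,p),open("w3.pkl","wb"))
print(p,o["opening"],o["finger_force"],proj(s,[572.5,-.8,125],p))
```

```text
(array([618.98539388,  -8.14354165, 199.66788263]), array([ 3.14050782e+00, -3.14167118e-04,  2.91556087e+00])) 11.264973253710208 14.99991551041603 [307.41533854 178.88371888]
```

View pics/w3.png

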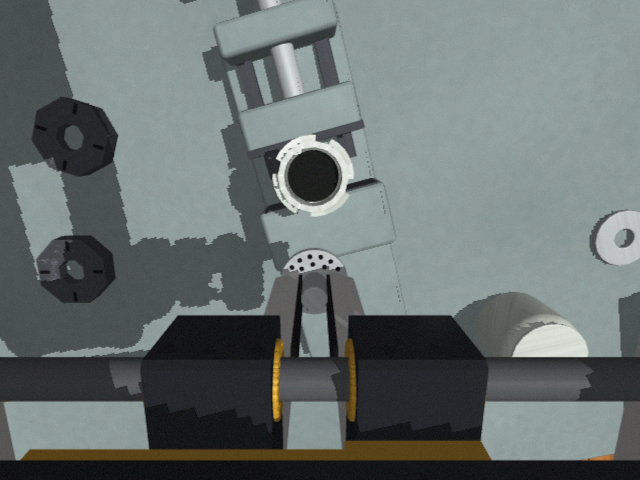

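The wrist view shows the pot mouth at (314,177), with the thread ridges and gaps visible around it. The held disk is at (314,265), level. Now I'll measure the mouth, disk and gaps.

Run:
```python
from h import *
import pickle
s,p=pickle.load(open("w3.pkl","rb"));im=s["image"];g=im.min(2)
M=np.zeros(g.shape,np.uint8);M[135:222,270:362]=1
# bore: dark blob at the middle
d=((g<95)&(M>0)).astype(np.uint8);n,l=cv2.connectedComponents(d);k=(l==l[177,314]).astype(np.uint8)
cs,_=cv2.findContours(k,0,1);e=cv2.fitEllipse(cv2.convexHull(cs[0]));print("bore dark",e)
X=ray(s,e[0],125,p);print(X, "diam",[np.linalg.norm(ray(s,(e[0][0]-e[1][0]/2,e[0][1]),125,p)-ray(s,(e[0][0]+e[1][0]/2,e[0][1]),125,p))])
# disk: bright upper arc
D=((g>150)).astype(np.uint8);D[:244]=0;D[275:]=0;D[:,:284]=0;D[:,346:]=0
cs,_=cv2.findContours(cv2.morphologyEx(D,3,np.ones((5,5))),0,1);q=max(cs,key=cv2.contourArea)[:,0,:]
h=cv2.convexHull(q)[:,0,:];h=np.array([a for a in q if a[1]<268 and a[1]==min(b[1] for b in q if b[0]==a[0])],float)
zt=p[0][2]-17
W=np.array([ray(s,a,zt,p)[:2] for a in h]);A=np.c_[2*W,np.ones(len(W))];b=(W**2).sum(1);c=np.linalg.lstsq(A,b,rcond=None)[0];r=np.sqrt(c[2]+c[0]**2+c[1]**2)
from scipy.optimize import least_squares
f=least_squares(lambda v:np.hypot(*(W-v).T)-16.75,c[:2]);print("disk",c[:2],r,f.x,f.cost,len(W),"vs tcp",f.x-p[0][:2])
# top view of plane, 0.2mm/px, z=122
def warp(z):
    N=320;gx,gy=np.meshgrid(np.arange(N),np.arange(N));P=np.float32([proj(s,[X[0]+32-i*.2,X[1]+32-j*.2,z],p) for j in(0,N-1) for i in(0,N-1)])
    # rows: -x world down, cols: -y right
    src=np.float32([proj(s,[X[0]+a,X[1]+b,z],p) for a,b in((32,32),(32,-32),(-32,32),(-32,-32))]);dst=np.float32([[0,0],[N,0],[0,N],[N,N]])
    return cv2.warpPerspective(im[:,:,::-1],cv2.getPerspectiveTransform(src,dst),(N,N))
v=np.hstack([cv2.resize(warp(125),(400,400)),cv2.resize(warp(121),(400,400))])
for c0 in(200,600):
    for rr in(17.5,21,25): cv2.circle(v,(c0,200),int(rr*6.25),(0,0,255),1)
    for a in range(0,360,30):
        t=np.radians(a);cv2.line(v,(int(c0-168*np.sin(t)),int(200-168*np.cos(t))),(int(c0-190*np.sin(t)),int(200-190*np.cos(t))),(0,255,0) if a else (255,0,0),2)
cv2.imwrite("pics/pot.png",v)
```

```text
bore dark ((313.5726013183594, 176.69216918945312), (52.5623779296875, 54.94602584838867), 136.30868530273438)
[572.0508912    3.14354289 125.        ] diam [np.float64(31.912461313829464)]
disk [610.74142656  -6.23221691] 12.786903312915092 [615.62599235  -7.64467818] 102.75129058102661 68 vs tcp [-3.35940153  0.49886348]
```

View pics/pot.png

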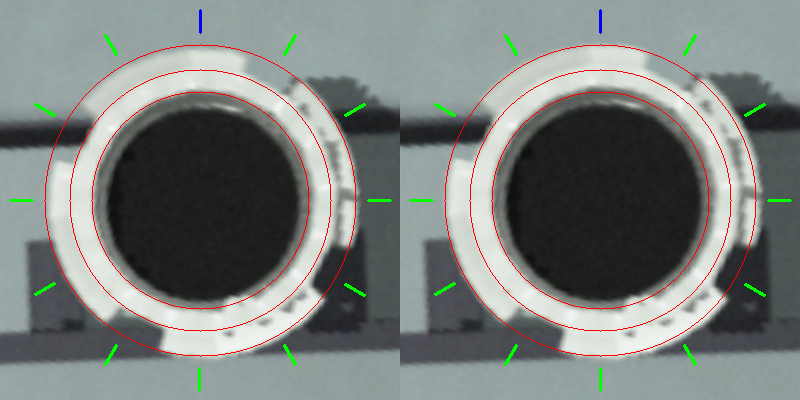

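The rectified view puts the mouth centre at world (572.1,3.1) by the wrist camera. The gaps sit about 27.5° clockwise from +x, repeating every 90° (at -28, -118, -206 and -298). The held disk's fit was poor, so I'm refining it with radial edges.

```bash
cat >> h.py <<'E'
from scipy.optimize import least_squares
def circ(s,p,c0,z,R,angs,lo,hi,sign,n=3):
    """radial edges about c0 in plane z; sign=+1: brighter inside"""
    g=cv2.GaussianBlur(s["image"].min(2),(3,3),0).astype(np.float32);c=np.array(c0,float)
    for _ in range(n):
        W=[]
        for a in angs:
            u=np.array([np.cos(a),np.sin(a)]);rs=np.arange(lo,hi,.1)
            P=np.float32([proj(s,[*(c+r*u),z],p) for r in rs])
            v=cv2.remap(g,P[:,0].reshape(1,-1),P[:,1].reshape(1,-1),cv2.INTER_LINEAR)[0]
            d=sign*(v[:-8]-v[8:]);i=d.argmax()
            if d[i]>12: W.append(c+rs[i+4]*u)
        W=np.array(W);f=least_squares(lambda q:np.hypot(*(W-q[:2]).T)-R,c,loss="soft_l1",f_scale=.3);c=f.x
    e=np.hypot(*(W-c).T)-R;return c,len(W),np.median(abs(e)).round(2)
E
python3 - <<'E'
from h import *
import pickle
s,p=pickle.load(open("w3.pkl","rb"));t=p[0];Rt=Ro.from_euler("xyz",p[1]).as_matrix()
yaw=p[1][2];ang=yaw+np.linspace(-1.2,1.2,40)
for x0 in(-2,0,2):
    c0=(t+Rt@[x0,0,0])[:2];c,n,e=circ(s,p,c0,t[2]-17,16.75,ang,13.5,20,1)
    print(c,n,e,"tool",(Rt.T@[*(c-t[:2]),0]).round(2))
for R,lo,hi,sg in((17.5,15.5,19.5,-1),(21,19.5,22.3,1)):
    print(R,circ(s,p,[572.05,3.14],125,R,np.linspace(0,6.28,72),lo,hi,sg))
print(circ(s,p,[572.05,3.14],122,25,np.linspace(0,6.28,72),23.5,26.5,1))
E
```

```text
[618.1479786   -7.31780164] 36 0.05 tool [1.   0.62 0.  ]
[618.15084011  -7.2948489 ] 36 0.05 tool [1.   0.64 0.  ]
[618.14384842  -7.30754477] 36 0.05 tool [1.01 0.63 0.  ]
17.5 (array([572.1892061 ,   2.60830235]), 72, np.float64(0.12))
21 (array([571.99489849,   2.63627593]), 41, np.float64(0.11))
(array([571.90698999,   2.59040106]), 59, np.float64(0.12))
```

Emit:
servo_tool --deltas '[[[0.95,0.4,-0.007,0,0,0,0],[0.95,0.4,-0.006,0,0,0,0],[0.95,0.142,0,0,0,0,0],[0.95,0,0,0.4,0,0,0],[0.95,0,0,0.4,0,0,0],[0.95,0,0,0.1,0,0,0],[0.95,0,0,0,0,0,0],[0.95,0,0,0,0,0,0]]]'

```text
time: 5.3
tcp_pos: [573.8, 1.0, 155.3]
orientation: [3.141, 0.001, 2.915]
ft_force: [-0.3, -0.1, -0.3]
opening: 11.9
finger_force: 15.0
```

Run:
```python
from h import *
s,p,o=wrist("w4");t=p[0];Rt=Ro.from_euler("xyz",p[1]).as_matrix()
print(p,o["ft_force"]);ang=p[1][2]+np.linspace(-1.2,1.2,40)
c,n,e=circ(s,p,(t+Rt@[1,.6,0])[:2],t[2]-17,16.75,ang,14.5,19,1);print(c,n,e)
for z,R in((125,21),(122,25)):
  print(R,circ(s,p,c,z,R,p[1][2]+np.linspace(-1.3,1.3,50),R-1.6,R+1.6,1))
```

```text
(array([573.79243003,   0.98807094, 155.32054733]), array([3.14125018e+00, 1.43661757e-03, 2.91542822e+00])) [-0.34200373 -0.10038317 -0.34197949]
[572.60247431   2.07437234] 36 0.08
21 (array([572.09436241,   2.42361761]), 44, np.float64(0.15))
25 (array([571.72365011,   2.59325737]), 40, np.float64(0.11))
```

Emit:
servo_tool --deltas '[[[0.95,0.012,0.005,0.08,0,0,0],[0.95,0,0,0.06,0,0,0],[0.95,0,0,0.02,0,0,0],[0.95,0,0,0.02,0,0,0],[0.95,0,0,0.02,0,0,0]]]'

```text
time: 5.85
tcp_pos: [572.7, 1.0, 144.3]
orientation: [3.141, 0.0, 2.915]
ft_force: [-0.1, 0.6, 0.6]
opening: 11.4
finger_force: 15.0
```

Emit:
servo_tool --deltas '[[[0.95,0,0,0.02,0,0,0],[0.95,0,0,0.02,0,0,0],[0.95,0,0,0,0,0,0]]]'

```text
time: 6.15
tcp_pos: [572.7, 1.1, 142.2]
orientation: [3.141, -0.0, 2.915]
ft_force: [-0.2, -0.6, -0.7]
opening: 11.5
finger_force: 15.0
```

Emit:
servo_tool --deltas '[[[0.95,0,0,0.02,0,0,0],[0.95,0,0,0.02,0,0,0],[0.95,0,0,0,0,0,0]]]'

```text
time: 6.45
tcp_pos: [572.6, 1.1, 140.2]
orientation: [3.141, -0.0, 2.915]
ft_force: [0.5, -0.0, -0.2]
opening: 11.3
finger_force: 15.0
```

Emit:
servo_tool --deltas '[[[0.95,0,0,0.016,0,0,0],[0.95,0,0,0,0,0,0]]]'

```text
time: 6.65
tcp_pos: [572.7, 1.1, 139.5]
orientation: [3.141, -0.0, 2.915]
ft_force: [0.6, 0.2, -0.4]
opening: 11.4
finger_force: 15.0
```

Emit:
servo_tool --deltas '[[[0.95,0,0,0.012,0,0,0],[0.95,0,0,0,0,0,0]]]'

```text
time: 6.85
tcp_pos: [572.7, 1.0, 139.2]
orientation: [3.141, 0.0, 2.915]
ft_force: [0.9, 1.1, 0.4]
opening: 11.6
finger_force: 15.0
```

Emit:
servo_tool --deltas '[[[0.95,0,0,0.01,0,0,0],[0.95,0,0,0,0,0,0]]]'

```text
time: 7.05
tcp_pos: [572.7, 1.0, 139.1]
orientation: [3.141, 0.0, 2.915]
ft_force: [-0.1, -0.0, 2.1]
opening: 11.4
finger_force: 15.0
```

The disk meets its seat at about 2 N. I release it and back off.

Emit:
servo_tool --deltas '[[[0.75,0,0,0,0,0,0],[0.75,0,0,0,0,0,0],[0.75,0,0,-0.1,0,0,0],[0.75,0,0,-0.5,0,0,0],[0.5,-0.4,0,-0.6,0,0,0],[0,-0.6,0,0,0,0,0],[0,0,0,0,0,0,0],[0,0,0,0,0,0,0]]]'

```text
time: 7.85
tcp_pos: [621.2, -10.4, 197.6]
orientation: [-3.141, -0.002, 2.915]
ft_force: [-0.9, -0.0, -0.0]
opening: 52.3
finger_force: 0.0
```

Run:
```python
from h import *
import pickle
s,p,o=wrist("w5");t=p[0];pickle.dump((s,p),open("w5.pkl","wb"))
print(p,o["ft_force"],proj(s,[572,2.6,125],p))
A=np.linspace(0,6.28,72)
print(circ(s,p,[572,2.6],125,21,A,19.5,22.3,1),circ(s,p,[572,2.6],122,25,A,23.5,26.5,1))
print("disk",circ(s,p,[572,2.6],122,16.75,A,15,18.2,1))
x,y=proj(s,[572,2.6,125],p).astype(int);x0=max(x-60,0);y0=max(y-60,0)
cv2.imwrite("pics/seat.png",cv2.resize(s["image"][y0:y0+120,x0:x0+120,::-1],(480,480),interpolation=cv2.INTER_CUBIC))
```

```text
(array([621.23102265, -10.37735694, 197.64405259]), array([-3.14144187e+00, -1.81944124e-03,  2.91453296e+00])) [-0.9302139  -0.04630989 -0.03973196] [315.52174264 172.73669459]
(array([572.00812186,   2.65791236]), 45, np.float64(0.13)) (array([571.8968841 ,   2.55741145]), 59, np.float64(0.1))
disk (array([571.65094351,   1.86545783]), 51, np.float64(0.17))
```

View pics/seat.png

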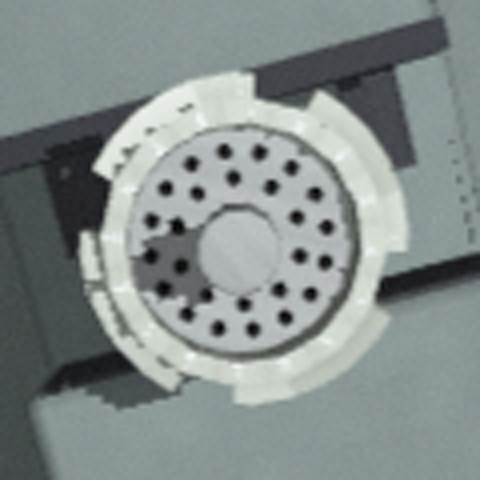

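The crop shows the disk lying flat in the mouth, knob up, concentric with the rim. The gaps agree with my estimate. Now to the ring.

Emit:
servo_tool --deltas '[[[0,0.1,-0.5,0,0,0,0],[0,0.16,-0.9,0,0,0,0],[0,0.16,-0.9,0,0,0,0],[0,0.16,-0.9,0,0,0,0],[0,0.16,-0.9,0,0,0,0],[0,0.16,-0.9,0,0,0,0],[0,0.16,-0.9,0.3,0,0,0],[0,0.06,-0.37,0.4,0,0,0]]]'

```text
time: 8.7
tcp_pos: [494.3, -306.3, 164.3]
orientation: [-3.139, 0.002, 2.911]
ft_force: [1.3, -0.2, 1.0]
opening: 94.2
finger_force: 0.0
```

Emit:
servo_tool --deltas '[[[0,0,0,0.26,0,0,0],[0,0,0,0,0,0,0],[0,0,0,0,0,0,0]]]'

```text
time: 9.0
tcp_pos: [496.7, -301.5, 150.5]
orientation: [3.141, -0.0, 2.917]
ft_force: [-0.4, 0.6, 0.0]
opening: 94.1
finger_force: 0.0
```

Run:
```python
from h import *
import pickle
s,p,o=wrist("w6");t=p[0];pickle.dump((s,p),open("w6.pkl","wb"));im=s["image"]
print(p,o["opening"],proj(s,[496,-303,18],p))
g=im.max(2);m=(g<90).astype(np.uint8);m[300:]=0
# top plate: dark; hole is bright inside
cs,hi=cv2.findContours(cv2.morphologyEx(m,2,np.ones((3,3))),2,1)
for c,h in zip(cs,hi[0]):
    if cv2.contourArea(c)>150:
        (a,b),r=cv2.minEnclosingCircle(c);print(round(a),round(b),round(r),cv2.contourArea(c),"hole" if h[3]>=0 else "",ray(s,(a,b),18,p).round(1))
print(g[200:290:6,270:366:6])
```

```text
(array([ 496.65506438, -301.49427491,  150.47356916]), array([ 3.14063806e+00, -3.81265737e-04,  2.91652571e+00])) 94.06186089588617 [310.89287675 233.14393267]
424 288 17 357.0  [ 560.3 -224.1   18. ]
203 287 17 371.0  [ 520.3 -397.5   18. ]
451 209 18 534.0  [ 501.6 -194.3   18. ]
435 206 43 2006.5  [ 496.1 -205.8   18. ]
620 200 101 6764.0  [522.9 -67.6  18. ]
612 46 29 631.0  [412.8 -67.7  18. ]
157 178 195 53836.0  [ 429.2 -406.2   18. ]
287 222 26 1016.5 hole [ 483.  -319.2   18. ]
116 210 25 767.5 hole [ 444.7 -444.3   18. ]
60 234 48 1925.0 hole [ 453.6 -493.4   18. ]
116 37 12 162.5 hole [ 329.9 -403.6   18. ]
[[ 85  76  82  76  27  78 106  86  76  79  56 152 154 151 155 153]
 [ 78  75  94 101  59  89 114 108  78  78  86  96 155 154 152 151]
 [ 80  75 109  99 118  83 103 102 109 106  93  78 154 156 151 151]
 [ 72  76  78  87 103 126  84  77 111 109  81  75 153 153 153 151]
 [108 112  85  80 155 151 152  80  86 116  28  80  99 154 150 150]
 [ 96  89  83  75 153 156 156  80  80  81  81  84  80 152 152 155]
 [ 82  62 116  82 157 152 145  83  79  81  89  83  78 153 157 151]
 [ 30  70  39  53  76  50  34  41  81  84  75  81 138 156 155 156]
 [ 45  38  43  43  82 111 102  93  75  78  78  81 153 152 153 157]
 [ 59  37  39  59  45  42  39  31  97  85  75 159 154 151 153 153]
 [ 85  86  43  42  44  40  42  12  78  78  81 157 153 155 153 153]
 [ 83  82  86  81  41  37  45  40 133 155 157 155 159 156 155 154]
 [ 85  87  85  84  84  93 160 156 160 157 155 154 156 156 159 153]
 [ 84  82  90  99 157 157 156 158 156 157 156 159 160 158 155 151]
 [ 85  86 127 158 159 159 160 158 157 159 158 154 152 157 156 151]]
```

```bash
cat > ring.py <<'E'
from h import *
def ringfit(s,p,c0,z,verbose=1):
    A=np.linspace(0,2*np.pi,72,endpoint=False)
    c,n,e=circ(s,p,c0,z,11,A,8,14,1);print("hole",c,n,e)
    g=cv2.GaussianBlur(s["image"].min(2),(3,3),0).astype(np.float32)
    def samp(P): 
        P=np.float32([proj(s,[*q,z],p) for q in P]);return cv2.remap(g,P[:,:1],P[:,1:],cv2.INTER_LINEAR)[:,0]
    W=[]
    for a in np.radians(np.arange(0,360,2)):
        u=np.array([np.cos(a),np.sin(a)]);r=np.arange(27,37,.15);v=samp(c+r[:,None]*u);d=v[6:]-v[:-6];i=d.argmax()
        if d[i]>30: W.append((a,r[i+3]))
    W=np.array(W)
    def rho(q):
        P=np.c_[W[:,1]*np.cos(W[:,0]),W[:,1]*np.sin(W[:,0])]-q[:2];th=np.arctan2(P[:,1],P[:,0]);k=(th-q[2]+np.pi/8)%(np.pi/4)-np.pi/8
        return np.hypot(*P.T)*np.cos(k)-30.5
    best=min((least_squares(rho,[0,0,f],loss="soft_l1",f_scale=.4) for f in np.radians([0,15,30])),key=lambda f:f.cost)
    o=c+best.x[:2];f=np.degrees(best.x[2])%45;print("outline centre",o,"phi mod45",f,len(W),np.median(abs(best.fun)))
    # darkness along rays
    M=np.array([samp(o+np.arange(15,29,.3)[:,None]*[np.cos(a),np.sin(a)]) for a in np.radians(np.arange(0,360,3))]);q=np.percentile(M,15,axis=1)
    for k in range(0,360,45): print(round(f+k), [int(samp(o+np.arange(15,29,.5)[:,None]*[np.cos(a),np.sin(a)]).min()) for a in np.radians(f+k+np.array([-6,-3,0,3,6]))])
    return o,f
E
python3 - <<'E'
from ring import *
import pickle
s,p=pickle.load(open("w6.pkl","rb"));ringfit(s,p,ray(s,(300,230),18,p)[:2],18)
E
```

```text
hole [ 490.38424738 -307.20838966] 50 0.36
outline centre [ 490.97192116 -307.92473397] phi mod45 3.4530149471075706 86 0.4125891237890471
3 [28, 16, 14, 44, 67]
48 [68, 68, 68, 69, 69]
93 [29, 27, 51, 67, 68]
138 [65, 64, 65, 66, 67]
183 [63, 47, 25, 33, 56]
228 [68, 69, 68, 69, 68]
273 [69, 66, 46, 23, 26]
318 [36, 34, 35, 36, 35]
```

The marks lie near 3° (mod 90), and the ring centre is about (491,-308). I turn the tool to yaw 138° (fingers on flats) and re-measure from lower.

Emit:
servo_tool --deltas '[[[0,0,0,0,0,0,0.161],[0,0,0,0,0,0,0.161],[0,0,0,0.2,0,0,0.161],[0,0,0,0.4,0,0,0.161],[0,0.016,-0.174,0.2,0,0,0],[0,0,0,0,0,0,0],[0,0,0,0,0,0,0]]]'

```text
time: 9.75
tcp_pos: [490.2, -309.0, 111.2]
orientation: [3.141, 0.001, 2.411]
ft_force: [-0.6, 0.3, 0.6]
opening: 94.1
finger_force: 0.0
```

Run:
```python
from ring import *
import pickle
s,p,o=wrist("w7");pickle.dump((s,p),open("w7.pkl","wb"));print(p)
c,f=ringfit(s,p,[490.8,-307.6],18);delta([*c,14],np.radians(f+135))
```

```text
(array([ 490.22517315, -308.99188017,  111.19228275]), array([3.14133005e+00, 8.10971728e-04, 2.41104578e+00]))
hole [ 490.68365448 -306.12347691] 43 0.37
outline centre [ 491.31777531 -307.27071038] phi mod45 3.1012033027785333 132 0.4205178697349705
3 [42, 21, 30, 60, 67]
48 [67, 66, 67, 66, 68]
93 [30, 22, 39, 65, 67]
138 [62, 60, 60, 60, 63]
183 [67, 62, 34, 22, 32]
228 [66, 67, 67, 67, 66]
273 [65, 63, 38, 20, 33]
318 [68, 67, 66, 66, 66]
tcp [ 490.51 -309.23  111.66] rpy [3.1412e+00 1.9000e-03 2.4106e+00] shift/50: [0.018 0.039 1.953]
turn/45: [0.    0.002 0.   ]
```

Emit:
servo_tool --deltas '[[[0,0.003,0.03,0.4,0,0,0],[0,0,0,0.7,0,0,0],[0,0,0,0.6,0,0,0],[0,0,0,0.24,0,0,0],[0,0,0,0,0,0,0]]]'

```text
time: 10.3
tcp_pos: [490.9, -307.8, 13.4]
orientation: [3.141, -0.001, 2.41]
ft_force: [-0.7, 0.6, 0.0]
opening: 93.9
finger_force: 0.0
```

Emit:
servo_tool --deltas '[[[0.45,0,0,0,0,0,0],[0.45,0,0,0,0,0,0],[0.45,0,0,0,0,0,0],[0.45,0,0,0,0,0,0],[0.45,0,0,0,0,0,0]]]' --force 30

```text
time: 10.8
tcp_pos: [491.1, -308.0, 13.9]
orientation: [3.141, 0.001, 2.409]
ft_force: [0.5, 0.5, 1.0]
opening: 60.5
finger_force: 30.0
```

The ring is held at 60.5 mm across its flats. I lift it, turn it to the gap angle and stop short of the pot to check.

Emit:
servo_tool --deltas '[[[0.45,0,0,-0.3,0,0,0],[0.45,0,0,-0.7,0,0,0],[0.45,0,0,-0.9,0,0,0.17],[0.45,0,0,-0.9,0,0,0.17],[0.45,0,0,-0.6,0,0,0.17],[0.45,0,0,0,0,0,0.168],[0.45,0.4,0.38,0,0,0,0],[0.45,0.6,0.56,0,0,0,0]]]'

```text
time: 11.6
tcp_pos: [520.2, -247.1, 184.7]
orientation: [3.141, 0.001, 1.872]
ft_force: [1.0, 0.5, -1.2]
opening: 60.6
finger_force: 30.0
```

Emit:
servo_tool --deltas '[[[0.45,0.65,0.62,0,0,0,0],[0.45,0.65,0.62,0,0,0,0],[0.45,0.65,0.62,0,0,0,0],[0.45,0.5,0.45,0,0,0,0],[0.45,0.17,0.15,0,0,0,0],[0.45,0,0,0,0,0,0],[0.45,0,0,0,0,0,0]]]'

```text
time: 12.3
tcp_pos: [598.0, -85.1, 183.7]
orientation: [-3.141, 0.001, 1.876]
ft_force: [1.2, -0.4, -1.3]
opening: 60.3
finger_force: 30.0
```

Run:
```python
from ring import *
import pickle
s,p,o=wrist("w8");pickle.dump((s,p),open("w8.pkl","wb"));print(p,o["opening"],o["ft_force"]);t=p[0]
print(proj(s,[572,2.6,125],p),proj(s,t+[0,0,4],p))
A=np.linspace(0,6.28,72)
print(circ(s,p,[572,2.6],125,21,A,19.5,22.3,1),circ(s,p,[572,2.6],122,25,A,23.5,26.5,1))
ringfit(s,p,t[:2],t[2]+4)
delta([572,2.6,t[2]])
# gap profile
g=s["image"].min(2)
for k in range(-60,300,4):
    pass
a=np.radians(np.arange(0,360,2));P=np.array([proj(s,[571.95+23.6*np.cos(x),2.6+23.6*np.sin(x),121.5],p) for x in a]).round().astype(int)
v=g[P[:,1].clip(0,479),P[:,0].clip(0,639)];print("".join("#" if q>165 else "." for q in v))
```

```text
(array([598.03017049, -85.05041743, 183.68346634]), array([-3.14090075e+00,  7.99298761e-04,  1.87596300e+00])) 60.33038395204743 [ 1.16129812 -0.35695713 -1.26902215]
[315.50110008 100.03066433] [312.14059098 302.33907202]
(array([571.95175174,   2.67448546]), 51, np.float64(0.12)) (array([571.93860799,   2.55438213]), 56, np.float64(0.11))
hole [597.32229055 -81.5704804 ] 47 0.39
outline centre [598.16544478 -82.96136412] phi mod45 16.849740491465777 102 0.6349476924222444
17 [65, 65, 65, 64, 64]
62 [19, 20, 49, 49, 52]
107 [38, 40, 41, 40, 40]
152 [54, 51, 49, 31, 18]
197 [65, 65, 66, 65, 64]
242 [64, 38, 34, 13, 6]
287 [34, 33, 34, 33, 34]
332 [9, 9, 32, 65, 64]
tcp [597.94 -85.5  183.68] rpy [-3.1411e+00  7.0000e-04  1.8750e+00] shift/50: [ 1.837e+00  3.300e-02 -1.000e-03]
##########################...........##################################...........##################################...........#########..#########.#############...........########
```

The thread gaps come out at 62/152/242/332°, and the lugs, following the grip, at about 62.5°. The ring's marks put its centre about 0.9 mm towards tool -x. Next I move over the pot and lower.

Emit:
servo_tool --deltas '[[[0.45,0.5,0.007,0,0,0,0],[0.45,0.8,0.011,0,0,0,0],[0.45,0.546,0.008,0,0,0,0],[0.45,0,0,0,0,0,0],[0.45,0,0,0.4,0,0,0],[0.45,0,0,0.3,0,0,0],[0.45,0,0,0.1,0,0,0],[0.45,0,0,0,0,0,0]]]'

```text
time: 13.15
tcp_pos: [571.1, 3.3, 141.8]
orientation: [-3.139, -0.001, 1.875]
ft_force: [-0.5, 0.3, -0.7]
opening: 60.8
finger_force: 30.0
```

Run:
```python
from ring import *
s,p,o=wrist("w9");t=p[0];print(p,o["ft_force"])
# knob top (z 144) seen through the ring's hole? ring hole plane
v=cv2.resize(s["image"][230:370,240:400,::-1],(800,700));cv2.imwrite("pics/w9c.png",cv2.resize(v,(640,560)))
```

```text
(array([571.10243542,   3.25206994, 141.83607293]), array([-3.13863381e+00, -1.08678533e-03,  1.87482084e+00])) [-0.54486139  0.30031608 -0.7454427 ]
```

View pics/w9c.png

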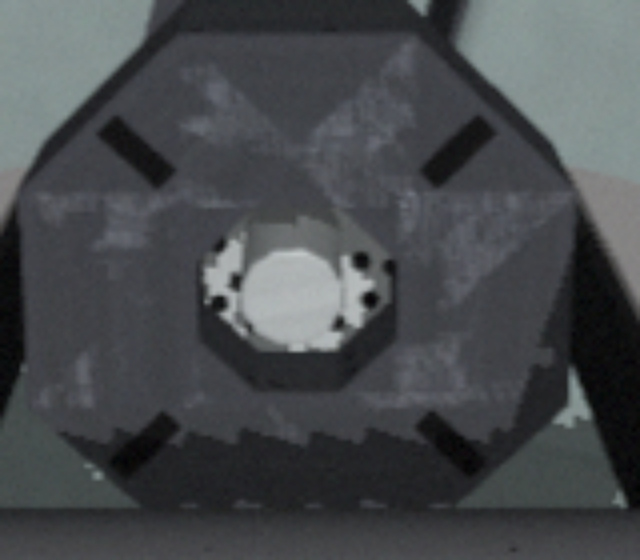

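The picture shows the knob top at (292,297), nearly centred in the ring's hole at (297,300). So alignment is within about 0.5 mm; I nudge 0.25 mm and lower by feel.

Emit:
servo_tool --deltas '[[[0.45,0,-0.005,0.04,0,0,0],[0.45,0,0,0.04,0,0,0],[0.45,0,0,0.03,0,0,0],[0.45,0,0,0,0,0,0]]]'

```text
time: 13.6
tcp_pos: [571.7, 4.3, 138.0]
orientation: [3.142, -0.0, 1.877]
ft_force: [-0.3, 0.4, -1.1]
opening: 60.7
finger_force: 30.0
```

Emit:
servo_tool --deltas '[[[0.45,0,0,0.02,0,0,0],[0.45,0,0,0.02,0,0,0],[0.45,0,0,0,0,0,0]]]'

```text
time: 13.9
tcp_pos: [571.6, 4.3, 135.8]
orientation: [-3.141, -0.0, 1.877]
ft_force: [0.3, -0.5, -1.9]
opening: 60.7
finger_force: 30.0
```

Emit:
servo_tool --deltas '[[[0.45,-0.014,0,0,0,0,0],[0.45,0,0,0,0,0,0],[0.45,0,0,0.02,0,0,0],[0.45,0,0,0.02,0,0,0],[0.45,0,0,0,0,0,0]]]'

```text
time: 14.4
tcp_pos: [571.7, 3.6, 133.7]
orientation: [-3.141, -0.0, 1.876]
ft_force: [-0.2, 0.2, -1.7]
opening: 60.6
finger_force: 30.0
```

Emit:
servo_tool --deltas '[[[0.45,0,0,0.02,0,0,0],[0.45,0,0,0.02,0,0,0],[0.45,0,0,0,0,0,0]]]'

```text
time: 14.7
tcp_pos: [571.7, 3.6, 131.7]
orientation: [-3.141, -0.0, 1.877]
ft_force: [0.2, -0.2, -2.5]
opening: 60.5
finger_force: 30.0
```

Emit:
servo_tool --deltas '[[[0.45,0,0,0.02,0,0,0],[0.45,0,0,0.02,0,0,0],[0.45,0,0,0,0,0,0]]]'

```text
time: 15.0
tcp_pos: [571.7, 3.6, 129.7]
orientation: [-3.141, -0.0, 1.876]
ft_force: [0.1, -0.5, -1.5]
opening: 60.5
finger_force: 30.0
```

Emit:
servo_tool --deltas '[[[0.45,0,0,0.016,0,0,0],[0.45,0,0,0,0,0,0]]]'

```text
time: 15.2
tcp_pos: [571.8, 3.6, 129.1]
orientation: [-3.142, -0.0, 1.877]
ft_force: [-0.7, 0.2, -0.7]
opening: 60.6
finger_force: 30.0
```

Emit:
servo_tool --deltas '[[[0.45,0,0,0.014,0,0,0],[0.45,0,0,0,0,0,0]]]'

```text
time: 15.4
tcp_pos: [571.9, 3.6, 128.9]
orientation: [3.141, 0.0, 1.877]
ft_force: [-1.5, 0.1, 1.7]
opening: 60.8
finger_force: 30.0
```

Emit:
servo_tool --deltas '[[[0.45,0,0,0.02,0,0,0],[0.45,0,0,0,0,0,0],[0.45,0,0,0,0,0,0]]]'

```text
time: 15.7
tcp_pos: [572.0, 3.6, 128.2]
orientation: [3.141, 0.0, 1.877]
ft_force: [-2.2, 0.4, 3.4]
opening: 60.5
finger_force: 30.0
```

Emit:
servo_tool --deltas '[[[0.45,0,0,0.004,0,0,0.05],[0.45,0,0,0.004,0,0,0.05],[0.45,0,0,0.004,0,0,0.05],[0.45,0,0,0.004,0,0,0.05],[0.45,0,0,0,0,0,0]]]'

```text
time: 16.2
tcp_pos: [572.7, 3.4, 127.7]
orientation: [3.139, 0.001, 1.719]
ft_force: [-1.8, -0.6, 5.4]
opening: 60.7
finger_force: 30.0
```

```bash
python3 -c "
from h import *
o=get_obs();print(o['torque'],o['ft_force'],o['joints'])"
```

```text
[-0.1326078   0.17797329  0.01758344] [-1.8336296  -0.59340356  5.41014472] [-9.29572572e-02  1.68892043e-01  1.45652990e+00 -2.18012413e-04
  1.51362676e+00 -2.41523029e-01]
```

Emit:
servo_tool --deltas '[[[0.45,0,-0.01,0.005,0,0,0.05],[0.45,0,0,0.005,0,0,0.05],[0.45,0,0,0.005,0,0,0.05],[0.45,0,0,0.005,0,0,0.05],[0.45,0,0,0.005,0,0,0.05],[0.45,0,0,0.005,0,0,0.05],[0.45,0,0,0.005,0,0,0.05],[0.45,0,0,0,0,0,0]]]'

```text
time: 17.0
tcp_pos: [572.8, 3.2, 126.8]
orientation: [3.137, 0.0, 1.445]
ft_force: [0.2, -0.3, 6.3]
opening: 60.6
finger_force: 30.0
```

```bash
python3 -c "
from h import *
o=get_obs();print(o['torque'],o['ft_force'])"
```

```text
[-0.20220082  0.16468258 -0.01977442] [ 0.15201232 -0.25088891  6.26665626]
```

Emit:
servo_tool --deltas '[[[0.45,0,0,0.005,0,0,0.05],[0.45,0,0,0.005,0,0,0.05],[0.45,0,0,0.005,0,0,0.05],[0.45,0,0,0.005,0,0,0.05],[0.45,0,0,0.005,0,0,0.05],[0.45,0,0,0.005,0,0,0.05],[0.45,0,0,0.005,0,0,0.05],[0.45,0,0,0,0,0,0]]]'

```text
time: 17.8
tcp_pos: [573.2, 3.0, 125.8]
orientation: [3.136, -0.001, 1.17]
ft_force: [-0.0, -1.0, 8.8]
opening: 60.7
finger_force: 30.0
```

```bash
python3 -c "
from h import *
o=get_obs();print(o['torque'],o['ft_force'])"
```

```text
[-0.23810034  0.22302029 -0.00774289] [-0.04581097 -0.99446421  8.82028838]
```

Emit:
servo_tool --deltas '[[[0.45,0,0,0.003,0,0,0.05],[0.45,0,0,0.003,0,0,0.05],[0.45,0,0,0.003,0,0,0.05],[0.45,0,0,0.003,0,0,0.05],[0.45,0,0,0,0,0,0.05],[0.45,0,0,0,0,0,0.05],[0.45,0,0,0,0,0,0]]]'

```text
time: 18.5
tcp_pos: [573.4, 3.0, 125.6]
orientation: [3.136, -0.003, 0.934]
ft_force: [-0.3, -1.0, 9.2]
opening: 60.7
finger_force: 30.0
```

```bash
python3 -c "
from h import *
o=get_obs();print(o['torque'],o['ft_force'])"
```

```text
[-0.20257144  0.28647099 -0.0403745 ] [-0.25641394 -0.95803771  9.16079373]
```

Emit:
servo_tool --deltas '[[[0.45,0,0,0,0,0,0.05],[0.45,0,0,0,0,0,0.05],[0.45,0,0,0,0,0,0.05],[0.45,0,0,0,0,0,0.04],[0.45,0,0,0,0,0,0]]]'

```text
time: 19.0
tcp_pos: [573.5, 2.9, 125.6]
orientation: [3.136, -0.004, 0.785]
ft_force: [0.4, -1.2, 9.8]
opening: 61.0
finger_force: 30.0
```

```bash
python3 -c "
from h import *
o=get_obs();print(o['torque'],o['ft_force'])"
```

```text
[-0.27756028  0.28552567  0.00295024] [ 0.43721091 -1.23075806  9.81524339]
```

62.6° turned so far. Now small steps, feeling for the stop.

Emit:
servo_tool --deltas '[[[0.45,0,0,0,0,0,0.03],[0.45,0,0,0,0,0,0.03],[0.45,0,0,0,0,0,0]]]'

```text
time: 19.3
tcp_pos: [573.3, 2.9, 125.6]
orientation: [3.136, -0.004, 0.738]
ft_force: [-0.9, -1.9, 9.8]
opening: 61.1
finger_force: 30.0
```

```bash
python3 -c "
from h import *
o=get_obs();print(o['torque'],o['ft_force'],o['orientation'])"
```

```text
[-0.26546854  0.29057249  0.05290846] [-0.89892717 -1.90371493  9.75777912] [ 3.13645944 -0.00365543  0.73834232]
```

Emit:
servo_tool --deltas '[[[0.45,0,0,0,0,0,0.025],[0.45,0,0,0,0,0,0]]]'

```text
time: 19.5
tcp_pos: [573.1, 2.9, 125.6]
orientation: [3.137, -0.003, 0.719]
ft_force: [-1.5, -0.6, 10.4]
opening: 60.7
finger_force: 30.0
```

```bash
python3 -c "
from h import *
o=get_obs();print(o['torque'],o['ft_force'],o['orientation'])"
```

```text
[-0.20236675  0.42991838  0.15110161] [-1.54457979 -0.55423887 10.42608748] [ 3.1369164  -0.0033801   0.71883459]
```

Emit:
servo_tool --deltas '[[[0.45,0,0,0,0,0,0.022],[0.45,0,0,0,0,0,0]]]'

```text
time: 19.7
tcp_pos: [572.8, 3.0, 125.6]
orientation: [3.137, -0.003, 0.702]
ft_force: [-2.2, -1.4, 10.6]
opening: 60.6
finger_force: 30.0
```

```bash
python3 -c "
from h import *
o=get_obs();print(o['torque'],o['ft_force'],o['orientation'])"
```

```text
[-0.20534036  0.5747804   0.193446  ] [-2.22932064 -1.37442634 10.60600531] [ 3.13741512e+00 -2.94809529e-03  7.01869842e-01]
```

Emit:
servo_tool --deltas '[[[0.45,0,0,0,0,0,0.02],[0.45,0,0,0,0,0,0]]]'

```text
time: 19.9
tcp_pos: [572.6, 2.9, 125.5]
orientation: [3.138, -0.003, 0.687]
ft_force: [-2.3, -0.7, 10.2]
opening: 60.9
finger_force: 30.0
```

```bash
python3 -c "
from h import *
o=get_obs();print(o['torque'],o['ft_force'],o['orientation'])"
```

```text
[-0.33825618  0.70935762  0.38743619] [-2.29720724 -0.74020365 10.21484041] [ 3.13756883e+00 -2.50570378e-03  6.86711734e-01]
```

The torque jumped to 0.39 N m at about 68°, so the stop is felt. I let go gently.

Emit:
servo_tool --deltas '[[[0.3,0,0,0,0,0,0],[0.2,0,0,0,0,0,0],[0.1,0,0,0,0,0,0],[0.05,0,0,-0.1,0,0,0],[0.05,0,0,-0.4,0,0,0],[0.05,0,0,-0.6,0,0,0],[0.05,0,0,0,0,0,0],[0.05,0,0,0,0,0,0]]]'

```text
time: 20.7
tcp_pos: [571.8, 3.5, 178.1]
orientation: [3.141, -0.001, 0.685]
ft_force: [-0.3, -0.1, -0.0]
opening: 89.5
finger_force: 0.0
```

Run:
```python
from ring import *
import pickle
s,p,o=wrist("w10");pickle.dump((s,p),open("w10.pkl","wb"));print(p,o["ft_force"])
print(proj(s,[572,2.6,130],p));ringfit(s,p,[572,2.6],130)
```

```text
(array([571.77633872,   3.52952081, 178.05021742]), array([ 3.14057104e+00, -1.19426280e-03,  6.85206773e-01])) [-0.27239459 -0.13097313 -0.0330161 ]
[315.28273934 268.58900886]
hole [572.6707458    2.59584914] 71 0.96
outline centre [572.42787793   2.84519945] phi mod45 39.97704595228917 88 0.6495608657765342
40 [61, 61, 61, 61, 61]
85 [61, 40, 20, 21, 48]
130 [60, 45, 33, 32, 31]
175 [31, 24, 8, 9, 24]
220 [31, 31, 30, 30, 30]
265 [29, 13, 6, 16, 30]
310 [60, 61, 61, 60, 61]
355 [49, 23, 18, 42, 61]
```

```bash
python3 -c "
from workcell import *
print(close_job())"
```

```text
the job is handed in; nothing more can be done
None
```

The job is handed in at about 21 s: the strainer is seated flat, knob up; the ring was screwed about 68° clockwise, until its stop was felt, and let go; the last check put its lugs within 1° of home; nothing else was touched.

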